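# Hold a sample carrier home against a sprung contact plunger

### The arm

A 7-joint arm with a two-finger parallel gripper is mounted at the origin on the work surface. World frame = base frame: x ahead of the robot, y to its left, z up, the work surface at z = 0. Lengths are in m, angles in rad, forces in N, time in s.
With the tool pointing down it reaches from about 0.35 to 0.9 m from the base axis. Payload 8.1 kg.
Tool frame: the origin (TCP) lies between the finger pads; the fingertips stand 25 mm ahead of it and the grasp point (between the pads) lies 6 mm ahead of it; z points along the fingers, y is the direction in which the jaws open and shut (so a half turn about z gives the same grasp; the last joint's range is limited). The gripper opens to 92 mm and grips with 3 to 60 N. Pads are 19 mm wide; open, the fingers measure 130 mm over their backs; the gripper's body (75 mm by 190 mm) begins 47 mm behind the grasp point.
Start: joints at [-1.349, 0.434, 0.025, 1.573, -0.012, 1.134, -0.075], TCP at [0.199, 0.592, 0.252] pointing down, gripper open.
Joint ranges: [-2.62, 2.62], [-0.44, 2.09], [-1.27, 1.32], [0.08, 2.57], [-1.32, 4.46], [0.12, 2], [-2.74, 2.74]. Speed limits (rad/s): [2.22, 2.22, 3.01, 3.01, 3.14, 3.14, 3.14].

### API

Orientations are given as a rotation vector (axis times angle).
In Python, from cell import * gives the robot as it stands.
- The arm moves only by the shell command python3 -m jog 'ROWS' [FORCE]. ROWS is JSON, one flat list of numbers, 5 for each row, row after row: the finger opening in mm, from 0 to 91.8, then the shift along the tool's x, y, z in units of 40 mm (1.0 is 40 mm), then the turn about the tool's z in units of 6 degrees (1.0 is 6 degrees). A call has 1 to 20 rows; each row shifts and turns the pose as measured when the row begins, along the tool's axes as they then stand; what a row does not reach is not made up. A row lasts 1/12 s, in which the tool goes at most 41.7 mm and 7.16 degrees, less where a joint would pass 70% of its speed; a pose out of reach is approached as far as the arm can. A call is refused whole if a number of a shift passes 1 or a number of a turn 1, either way. A call with a gripper value outside its range is refused whole. The fingers move at their own pace and stop on an object; FORCE is the grip in N (left out, the last holds). Time passes only in rows, so rows that do not move let the fingers close. It gives the time, the measured TCP pose, the force and the opening at its end, in the units of the state.
- observe(): the state, without advancing time (a new reading comes with each control period).
- get_image(name): name is "side" or "top"; returns the picture (384x512x3 uint8, red, green, blue); there is no depth.
- camera_params(name): a dict with "intrinsics" (3x3 intrinsics, pixels), "xyz" and "orientation" of the camera in the world. Camera axes: x right, y down, z forward; pixel columns grow to the right and rows downward; lengths in m; the calibration is good to about 2 mm. A picture is of the moment at which its call begins. camera_params takes no time and is no camera call.
- sign_off(): hands the job in, once; it reports no verdict.
The state is a dict: "clock": time; "joints": joint angles; "dq": joint speeds; "joint_efforts": joint torques, N m; "position": TCP position; "ee_rot": TCP orientation; "force": force on the tool from outside, world axes, zero at the start; "ft_torque": the same for the moment, N m; "width": opening from 0.0 (shut) to 1.0 (fully open).
Only numpy, scipy, OpenCV 4.12 (cv2) and the standard library are available. Lean on these libraries where they do the work, as an engineer would, in place of code of your own. Each camera call takes 0.05 s, during which the arm holds its last target. There are 200 camera calls.

### The job

Lay the sample carrier (the block with the long nose and small steel dish) flat in the open guide channel of the stage, then slide it nose first through the gap under the bridge, pushing back the sprung plunger until both shoulders of the carrier rest square against the two bridge legs. Do not stop at first touch: keep pressing so that the shoulders bear on the legs with about 10 N on top of the spring, and finish while still holding it like that (let go, it springs back out). Leave the look-alike block without a nose and everything else on the bench alone.

Things in the scene. Friction and masses are not known exactly. Their poses are not given: they have to be found in the camera images.
- carrier: Loose sample carrier, about 0.4 kg, aluminium. Origin on its underside, below the centre of its grip post; x to the nose, z up. Block 100 x 56 x 20 high, x -30 to +70; nose 30 wide, 20 high, from x +70 to a round tip at +125. Shoulders: the block's front faces at x +70, beside the nose. Steel dish, 26 across, on the nose at x +107, top z 25. Starts flat on the bench left or right of the stage.
- grip (a point): Grasp point on the carrier's black grip post, 45 above its underside. The post is 24 x 24 square, sides along the carrier's x and y, from z = 20 to 62.
- nose_tip (a point): Foremost point of the carrier's nose, at x = +125, y = 0, z = 14 in the carrier's frame.
- stage: Sample stage fixed to the bench; place and yaw vary. Origin at bench height, on the centre line, in the plane of the stop faces; x is the pushing direction, away from the robot. Bed plate x -175 to +105, 104 wide, 8 thick, polished and slippery: the carrier rides at z = 8. Channel open at the top and near end, 64 wide (4 clearance either side of the carrier), between rails at x -172 to 0 rising to z 22.
- entry (a point): Point on the bed at x = -137 of the stage, axes as the stage: with the carrier's origin here its nose is still clear of the bridge (12 short), so it can be lowered into the channel from above.
- home (a point): Point on the bed at x = -70 of the stage, axes as the stage: the carrier's origin is here when its shoulders rest on the stops.
- bridge: Fixed aluminium bridge over the channel, same origin and axes as the stage. Two legs, x 0 to 20, whose faces at x = 0 are the hard stops; gap between them 38 wide; cross-bar underside at z 40, top at z 50, 92 wide in all. Behind it the plunger housing, 60 wide, x 71 to 105, top at z 42.
- plunger_face (a point): Centre of the plunger's front face, 18 diameter, beyond the bridge: at x = 43, y = 0, z = 22 of the stage when free, x = 55 when the carrier is home.
- plunger (a joint): How far the sprung plunger is pushed in, m: 0 free, 0.012 with the carrier home against the stops (range to 0.017). The spring pushes back with 3 N at 0, rising to 8 N at 0.012; any further push is borne by the rigid stops and rises steeply. Stopping the arm at first touch lets the carrier ease off the stops: press on 1 to 3 mm.
- blank: Look-alike block, leave alone: same block and post as the carrier (100 x 56 x 20, post to z = 62, origin below the post), but without nose or dish. Flat on the bench on the other side of the stage from the carrier.
- jar: Amber jar, 48 diameter, 75 high, origin under its centre; leave alone.
- weight: Brass weight, 34 diameter, 50 high, origin under its centre; leave alone.
- beaker: Glass beaker, 70 diameter, 90 high, origin under its centre; leave alone.
- screwdriver: Screwdriver, 170 long, lying on the bench; leave alone.
- petri: White shallow dish, 90 diameter, 16 high, origin under its centre; leave alone.
- wash_bottle: White bottle, 60 diameter, 150 high, origin under its centre; leave alone.
Mind the look-alikes: they are no part of the job. Leave any pink or red look-alike of the carrier alone.

How it is judged:
By the outcome, as a careful person would: the job done as asked, in the order asked, and still so for the second after the job is handed in, while the arm keeps its last pose, push and grip.
It also fails if it takes over 54 s, if anything falls off the work surface, if the arm or the gripper's body presses on something with over 40 N, if the wrist force passes 120 N, or if a joint passes its speed limit or range.

## Working session

There is one attempt and no reset: what is moved stays moved. The work goes in short steps, Python scripts to look and compute and a shell command to move; the robot and the scene stay as the last step left them, time stands still between calls to the robot, and variables do not carry over. Pictures are saved under pics/ and viewed, about 8 in all and at most 12, crops included, and the job is handed in when it is done.

```bash
mkdir -p pics; ls
python3 - <<'E'
from cell import *
import cv2,numpy as np
for n in("top","side"):
    im=get_image(n); cv2.imwrite(f"pics/{n}0.png",im[:,:,::-1]); print(n,camera_params(n))
print(observe())
E
```

```text
pics
top {'intrinsics': array([[418.46981464,   0.        , 253.51796546],
       [  0.        , 418.46981464, 194.58355904],
       [  0.        ,   0.        ,   1.        ]]), 'xyz': array([0.39998568, 0.02578341, 1.34196748]), 'orientation': array([-2.20896071,  2.1779362 , -0.11590136])}
side {'intrinsics': array([[400.75313983,   0.        , 255.13688875],
       [  0.        , 400.75313983, 188.14002243],
       [  0.        ,   0.        ,   1.        ]]), 'xyz': array([ 0.36192106, -0.96483436,  1.03624851]), 'orientation': array([-2.35931589,  0.13214408, -0.0755421 ])}
{'clock': 0.1, 'joints': array([-1.34857233,  0.43516463,  0.02499277,  1.57402949, -0.01160511,
        1.13401948, -0.07512429]), 'dq': array([ 0.00058436, -0.00062966,  0.0003565 , -0.00088604, -0.00025217,
       -0.0009596 , -0.00154316]), 'joint_efforts': array([ 2.93921083e-03, -6.69126391e+01,  9.87759791e-01, -3.15143859e+01,
       -6.04165345e-02,  3.74228158e-02,  6.07187098e-05]), 'position': array([0.19937994, 0.59187692, 0.25100758]), 'ee_rot': array([-5.08151476e-01, -3.10011930e+00,  2.31253192e-03]), 'force': array([ 0.23279504, -0.99627779,  0.37222995]), 'ft_torque': array([-0.05578066, -0.02878408,  0.00836402]), 'width': 0.9993902437438751}
```

View pics/top0.png

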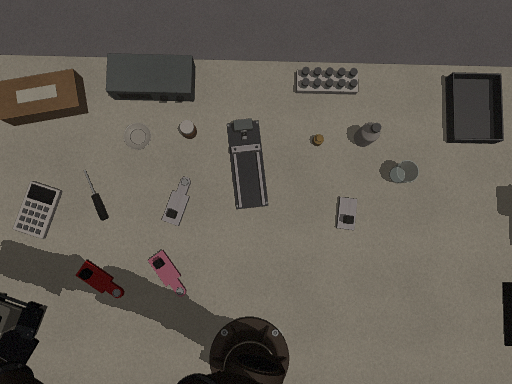

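View pics/side0.png

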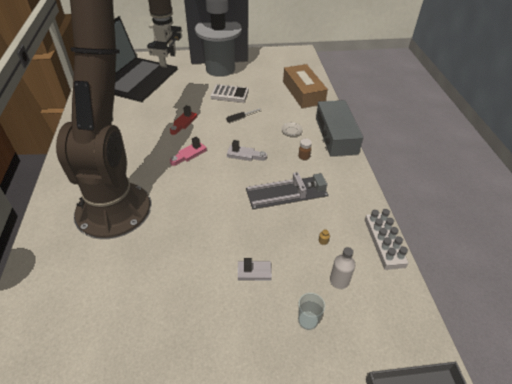

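The top view shows these candidates:
- Aluminium block with nose and dish, at (176,202). This matches the carrier.
- Noseless aluminium block at (347,213), the blank.
- Red look-alike at (98,280) and pink look-alike at (166,270).

I choose (176,202) and will check it in a close crop. The stage runs from (252,205) to (243,125), with the bridge at (247,148).

```bash
cat > h.py <<'E'
from cell import *
import cv2,numpy as np
from scipy.spatial.transform import Rotation as R
P={n:camera_params(n) for n in("top","side")}
def ray(n,uv,z):
    p=P[n];uv=np.atleast_2d(np.array(uv,float))
    d=np.c_[uv,np.ones(len(uv))]@np.linalg.inv(p["intrinsics"]).T@R.from_rotvec(p["orientation"]).as_matrix().T
    return p["xyz"]+d*((z-p["xyz"][2])/d[:,2])[:,None]
def px(n,X):
    p=P[n];c=(np.atleast_2d(X)-p["xyz"])@R.from_rotvec(p["orientation"]).as_matrix()
    q=c@p["intrinsics"].T; return q[:,:2]/q[:,2:]
def crop(n,im,x0,x1,y0,y1,s,f):
    cv2.imwrite("pics/"+f,cv2.resize(im[y0:y1,x0:x1,::-1],None,fx=s,fy=s,interpolation=cv2.INTER_CUBIC))
E
python3 - <<'E'
from h import *
im=get_image("top"); crop("top",im,150,280,110,230,5,"c1.png")
g=cv2.cvtColor(im,cv2.COLOR_RGB2GRAY)
print("grey carrier\n",g[174:228:3,160:196:2]);print("stage rows")
for r in(120,130,148,149,150,160,175,190,205): print(r,g[r,224:274])
E
```

```text
grey carrier
 [[111 111 117 115 119 114 115 111 114 114 113 113 112 112 114 116 112 119]
 [113 116 118 116 118 116 109 120 114 109 114  96 113 114 116 119 114 115]
 [115 116 118 115 114 118 113 117 112 114  79 104 108 108 116  84 114 112]
 [121 118 115 116 117 113 121 117 114 116 115 125 107 107  75  65 112 116]
 [118 117 117 118 114 120 116 114 118  99 117 113 113 116  68 118 115 112]
 [117 116 119 116 120 118 115 117 120 116 113 114 115 119  97 114 115 114]
 [115 120 120 121 114 116 121 117 116 115 110 111 114  68 117 114 114 118]
 [113 117 111 121 117  63 116 116 118 114 112 114 121  97  84 116 112 110]
 [115 118 119 118 118 116 116 114 117 114 112 115 115 117  66 117 111 114]
 [116 120 112 118  80 118 116 114 116 115 112 118 116 125  93 114 113 116]
 [117 113 117 117 118 115 116 112 115 110 118 116 118  41 117 113 112 108]
 [113 114 117  95 119 121 117 117 115 114 116 115 127 117 115 118 113 118]
 [113 116 121 125  33  29  34  51 119 119 117 118  63 117 114 116 114 112]
 [116 117 121  55  30  31  35  37  21 121 112 123 117 111 115 114 115 115]
 [112  61 119  87  17  27  32  24  8
[... 1447 characters left out ...]
51  30  89 115 122
  52  46  43  90 113 112 114 112 117 112 112 115 113 110]
175 [113 114 117 119 120 115 115 118  46  45  45  41 114 118  67  44  47  49
  44  47  48  48  45  46  47  44  46  51  46  46  48  48  43  46  27 113
 113 117  46  49  41 117 113 112 114 113 114 117 119 119]
190 [120 126 119 118 118 117 115 119 118 123  47  47  43  90 115 121  49  49
  47  48  44  47  51  48  49  50  47  50  53  47  45  46  46  44  47  48
  34 119 118  98  45  43  59 121 114 117 116 119 119 117]
205 [114 116 116 110 113 117 118 116 116 117 124  50  89 117  41 118 116 125
  44  49  49  48  51  48  51  51  48  48  48  52  49  50  49  50  51  48
  48  51  46  52  52  44  40  54  94 117 117 117 115 118]
```

View pics/c1.png

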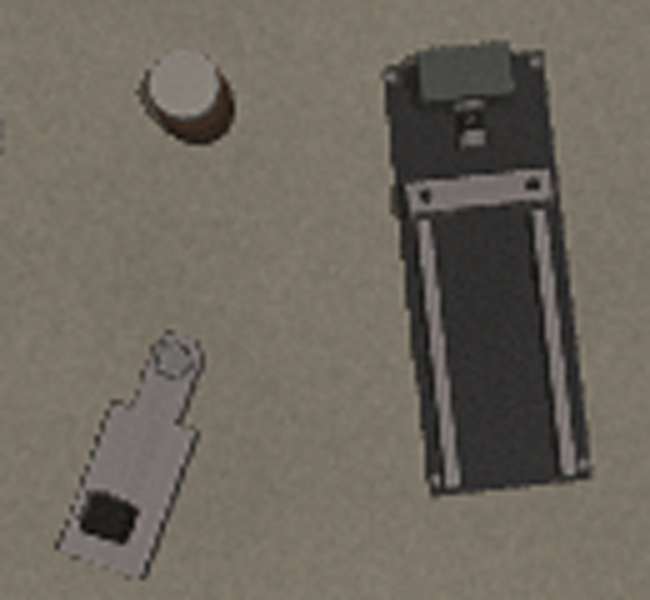

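The crop confirms the choice: nose and round dish at crop (174,357), black post at (109,517), aluminium body. The channel is open towards (505,480), and the bridge bar is at (480,192).

Run:
```python
from h import *
im=get_image("top"); g=cv2.cvtColor(im,cv2.COLOR_RGB2GRAY).astype(float)
f=lambda x,y:((x+.5)/5-.5+150,(y+.5)/5-.5+110)
# post
def blob(x0,x1,y0,y1,t):
    m=np.zeros(g.shape,bool);m[y0:y1,x0:x1]=g[y0:y1,x0:x1]<t
    n,l,s,c=cv2.connectedComponentsWithStats(m.astype(np.uint8));k=1+s[1:,4].argmax();return c[k],s[k]
c,s=blob(163,182,204,222,75);print("post",c,s,ray("top",c,.041)[0])
post=ray("top",c,.041)[0]
dish=ray("top",f(174,357),.025)[0]
d=dish-post;print("dish",dish,"dist(107)",np.hypot(*d[:2]),"yaw",np.degrees(np.arctan2(d[1],d[0])))
# block side edges, z=.02: corners by eye
for nm,pts,z in(("block tail L/R, shoulder R/L",[(60,547),(145,578),(199,431),(110,402)],.012),("bed NL NR FR FL",[(432,495),(591,478),(543,50),(386,72)],.008),("bar",[(407,187),(550,172),(553,197),(410,212)],.05)):
    print(nm);print(ray("top",[f(*p) for p in pts],z).round(4)[:,:2])
L=[];Rr=[]
for r in range(158,202):
    cx=246.5+(r-150)*.118
    for a,A in((-11.5,L),(11.5,Rr)):
        cc=cx+a+(a/11.5)*(r-150)*.004
        u=np.arange(int(round(cc))-4,int(round(cc))+5);w=np.clip(g[r,u]-60,0,None)
        w[(u-cc)*np.sign(a)>4]=0
        A.append(((w*u).sum()/w.sum(),r))
for A in(L,Rr):
    X=ray("top",A,.022)[:,:2];k=np.polyfit(X[:,0],X[:,1],1);print("rail yaw",np.degrees(np.arctan(k[0])),"y@.4",np.polyval(k,.4),"res",np.std(X[:,1]-np.polyval(k,X[:,0])),X[0],X[-1])
o=observe();print(R.from_rotvec(o["ee_rot"]).as_matrix().round(3))
# side view cross-check of post
print("side px of post top",px("side",[post[0],post[1],.062]),"dish",px("side",[*dish[:2],.025]))
si=get_image("side");crop("side",si,215,345,130,215,6,"s1.png")
```

```text
post [171.13186813 212.91208791] [166 208  12  11  91] [0.44279967 0.24620088 0.041     ]
dish [0.54443745 0.21016882 0.025     ] dist(107) 0.10783573840779508 yaw -19.52015078386755
block tail L/R, shoulder R/L
[[0.4241 0.2805]
 [0.4053 0.2266]
 [0.4989 0.1949]
 [0.5165 0.2517]]
bed NL NR FR FL
[[ 0.4605  0.0465]
 [ 0.4728 -0.0549]
 [ 0.7505 -0.0208]
 [ 0.734   0.0807]]
bar
[[ 0.6507  0.0646]
 [ 0.6619 -0.0246]
 [ 0.6461 -0.0267]
 [ 0.635   0.0624]]
rail yaw 7.281251921077855 y@.4 0.024756362669655804 res 0.00023312658510583022 [0.62095218 0.05292832] [0.48404465 0.03539078]
rail yaw 7.728985709448437 y@.4 -0.05311012012699583 res 0.0014013022581473864 [ 0.62225443 -0.0210696 ] [ 0.48520895 -0.04328885]
[[-0.948  0.319 -0.   ]
 [ 0.319  0.948 -0.001]
 [-0.    -0.001 -1.   ]]
side px of post top [[235.01353462 142.02406637]] dish [[262.10903037 153.69986118]]
```

View pics/s1.png

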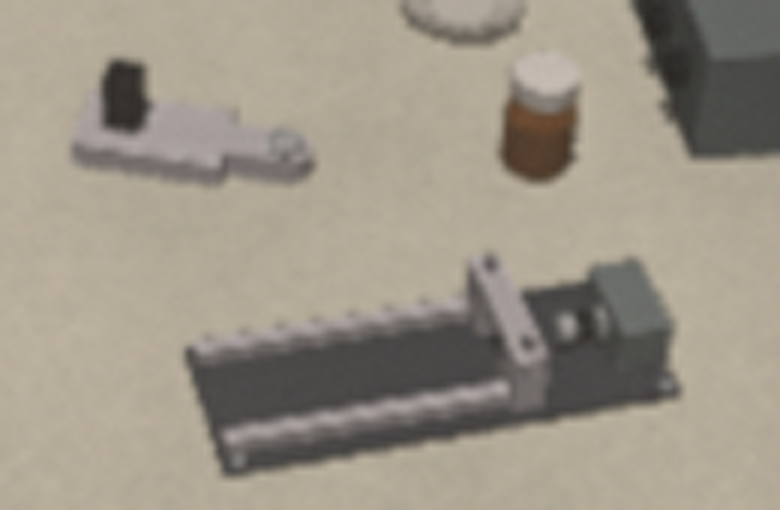

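Measured, all checked against the given sizes:
- **Carrier:** origin about (0.4425, 0.2455), yaw −18.5°. Post to dish came out at 107.8 mm against 107.
- **Stage:** origin about (0.639, 0.0174), yaw 7.15°. Bed and bridge agree to 1 mm.

The tool's y axis is already along the carrier's y, so I'll move above the post now.

```bash
python3 -m jog '[91,-0.6,-0.44,0,0,91,-0.6,-0.44,0,0,91,-0.6,-0.44,0,0,91,-0.6,-0.44,0,0,91,-0.6,-0.44,0,0,91,-0.6,-0.44,0,0,91,-0.6,-0.44,0,0,91,-0.6,-0.44,0,0,91,-0.6,-0.44,0,0,91,-0.6,-0.44,0,0,91,-0.6,-0.44,0,0,91,-0.6,-0.44,0,0,91,-0.6,-0.44,0,0,91,-0.6,-0.44,0,0]' 40
cat > to.py <<'E'
import sys
from h import *
# to.py x y z yaw(of carrier x = -tool x), degrees -> rows needed in tool units
x,y,z,yaw=map(float,sys.argv[1:5]);o=observe();M=R.from_rotvec(o["ee_rot"]).as_matrix()
d=M.T@(np.array([x,y,z])-o["position"])
cur=np.degrees(np.arctan2(-M[1,0],-M[0,0]))
print("clock",o["clock"],"pos",o["position"].round(4),"yaw",cur.round(2),"units",(d/.04).round(3),"turn",((cur-yaw)/6).round(3),"F",o["force"].round(1),"T",o["ft_torque"].round(2),"w",o["width"].round(3),"tilt",M[:,2].round(3))
E
python3 to.py .4425 .2455 .051 -18.5
```

```text
clock: 1.42
position: [0.4437, 0.243, 0.249]
ee_rot: [-0.485, -3.1, -0.002]
force: [0.9, 0.7, -0.8]
width: 0.995Traceback (most recent call last):
  File "to.py", line 7, in <module>
    print("clock",o["clock"],"pos",o["position"].round(4),"yaw",cur.round(2),"units",(d/.04).round(3),"turn",((cur-yaw)/6).round(3),"F",o["force"].round(1),"T",o["ft_torque"].round(2),"w",o["width"].round(3),"tilt",M[:,2].round(3))
                                                                                                                                                                                            ^^^^^^^^^^^^^^^^
AttributeError: 'float' object has no attribute 'round'
```

```bash
sed -i 's/o\["width"\].round(3)/round(o["width"],3)/' to.py; python3 -m jog '[91,0.05,0.06,0.7,0,91,0,0,0.7,0,91,0,0,0.7,0,91,0,0,0.7,0,91,0,0,0.6,0,91,0,0,0,0]'
python3 to.py .4425 .2455 .051 -18.5
python3 - <<'E'
from h import *
t=get_image("top");s=get_image("side")
a=cv2.resize(t[180:250,140:220],None,fx=5,fy=5,interpolation=cv2.INTER_CUBIC);b=cv2.resize(s[110:180,205:285],None,fx=5,fy=5,interpolation=cv2.INTER_CUBIC)
cv2.imwrite("pics/g1.png",np.hstack([a,b])[:,:,::-1])
E
```

```text
clock: 1.92
position: [0.4508, 0.2381, 0.1114]
ee_rot: [0.508, 3.094, 0.009]
force: [-0.7, -0.4, 0.5]
width: 0.996
clock 1.9167 pos [0.4508 0.2381 0.1114] yaw -18.65 units [0.263 0.1   1.508] turn -0.026 F [-0.7 -0.4  0.5] T [-0.02  0.08  0.  ] w 0.996 tilt [ 0.007  0.004 -1.   ]
```

View pics/g1.png

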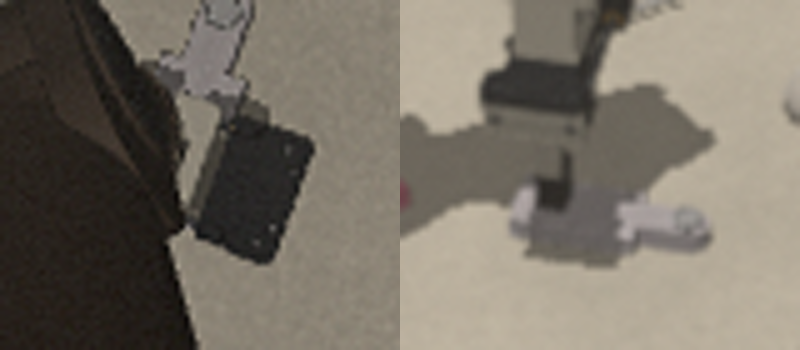

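The right half (side view) shows a finger above and slightly ahead of the post, at crop (560,185), with the carrier not moved. That fits the 11 mm forward offset. I'll correct it and descend.

```bash
python3 -m jog '[91,0.27,0.1,0,0,91,0,0,0.2,0,91,0,0,0,0]'; python3 to.py .4425 .2455 .051 -18.5
```

```text
clock: 2.27
position: [0.445, 0.249, 0.1106]
ee_rot: [0.507, 3.087, 0.021]
force: [0.0, -0.0, -0.5]
width: 0.994
clock 2.2667 pos [0.445  0.249  0.1106] yaw -18.67 units [ 0.049 -0.125  1.487] turn -0.028 F [ 0.  -0.  -0.5] T [-0.03  0.03 -0.01] w 0.994 tilt [ 0.016  0.011 -1.   ]
```

```bash
python3 -m jog '[91,0.05,-0.13,0.3,0,91,0,0,0.3,0,91,0,0,0.3,0]'; python3 to.py .4425 .2455 .051 -18.5
```

```text
clock: 2.52
position: [0.4445, 0.2486, 0.0786]
ee_rot: [0.502, 3.08, 0.034]
force: [0.2, 0.2, -0.3]
width: 0.993
clock 2.5167 pos [0.4445 0.2486 0.0786] yaw -18.52 units [ 0.034 -0.107  0.688] turn -0.004 F [ 0.2  0.2 -0.3] T [-0.02  0.02 -0.02] w 0.993 tilt [ 0.024  0.018 -1.   ]
```

```bash
python3 -m jog '[91,0.04,-0.1,0.7,0,91,0,0,0,0]'; python3 to.py .4425 .2455 .051 -18.5
```

```text
clock: 2.68
position: [0.4428, 0.247, 0.0504]
ee_rot: [0.5, 3.079, 0.037]
force: [-0.7, -0.8, -0.2]
width: 0.992
clock 2.6833 pos [0.4428 0.247  0.0504] yaw -18.45 units [-0.005 -0.037 -0.015] turn 0.009 F [-0.7 -0.8 -0.2] T [-0.12  0.15  0.04] w 0.992 tilt [ 0.026  0.02  -0.999]
```

Close to target. Closing the gripper.

```bash
python3 -m jog '[10,0,0,0,0,10,0,0,0,0,10,0,0,0,0,10,0,0,0,0,10,0,0,0,0,10,0,0,0,0]' 45; python3 to.py .4425 .2455 .051 -18.5
```

```text
clock: 3.18
position: [0.4455, 0.2495, 0.0563]
ee_rot: [0.498, 3.074, 0.045]
force: [-0.7, -0.3, -0.2]
width: 0.607
clock 3.1833 pos [0.4455 0.2495 0.0563] yaw -18.42 units [ 0.043 -0.122  0.128] turn 0.014 F [-0.7 -0.3 -0.2] T [-0.01 -0.    0.04] w 0.607 tilt [ 0.032  0.024 -0.999]
```

```bash
python3 -m jog '[10,0.05,-0.12,0.2,0,10,0,0,0.03,0,10,0,0,0.03,0,10,0,0,0.03,0,10,0,0,0.03,0,10,0,0,0.02,0,10,0,0,0.02,0,10,0,0,0.02,0]' 45; python3 to.py .4425 .2455 .051 -18.5
```

```text
clock: 3.85
position: [0.4428, 0.2448, 0.0459]
ee_rot: [0.5, 3.073, 0.049]
force: [-4.1, -1.5, 18.9]
width: 0.26
clock 3.85 pos [0.4428 0.2448 0.0459] yaw -18.51 units [ 0.009  0.019 -0.127] turn -0.002 F [-4.1 -1.5 18.9] T [-0.94  0.93 -0.01] w 0.26 tilt [ 0.033  0.026 -0.999]
```

Gripped at a width of 24 mm, matching the post. Lifting.

```bash
python3 -m jog '[10,0,0,-0.6,0,10,0,0,-0.8,0,10,0,0,-0.8,0]' 60; python3 to.py .5031 .0003 .121 7.15
```

```text
clock: 4.1
position: [0.435, 0.2393, 0.1294]
ee_rot: [0.502, 3.084, 0.031]
force: [0.6, 0.1, -5.9]
width: 0.261
clock 4.1 pos [0.435  0.2393 0.1294] yaw -18.51 units [-3.508 -5.131  0.141] turn -4.276 F [ 0.6  0.1 -5.9] T [0.09 0.14 0.  ] w 0.261 tilt [ 0.02   0.017 -1.   ]
```

```bash
python3 -m jog '[10,-0.5,-0.73,-0.1,0,10,-0.5,-0.73,-0.1,0,10,-0.5,-0.73,0,0,10,-0.5,-0.73,0,0,10,-0.5,-0.73,0,0,10,-0.5,-0.73,0,0,10,-0.3,-0.5,0,0,10,0,0,0,-0.8,10,0,0,0,-0.8,10,0,0,0,-0.8,10,0,0,0,-0.8,10,0,0,0,-0.8]'; python3 to.py .5031 .0003 .121 7.15
```

```text
clock: 5.1
position: [0.4959, 0.002, 0.133]
ee_rot: [-0.177, 3.125, 0.028]
force: [0.2, 0.2, -3.9]
width: 0.26
clock 5.1 pos [0.4959 0.002  0.133 ] yaw 6.47 units [-0.171 -0.068  0.301] turn -0.114 F [ 0.2  0.2 -3.9] T [ 0.04  0.12 -0.01] w 0.26 tilt [ 0.011  0.018 -1.   ]
```

```bash
python3 -m jog '[10,-0.17,-0.07,-0.2,-0.12,10,0,0,0.25,0]'; python3 to.py .5031 .0003 .121 7.15
python3 - <<'E'
from h import *
t=get_image("top");s=get_image("side")
a=cv2.resize(t[110:230,200:290],None,fx=4,fy=4,interpolation=cv2.INTER_CUBIC);b=cv2.resize(s[115:235,225:335],None,fx=4,fy=4,interpolation=cv2.INTER_CUBIC)
cv2.imwrite("pics/e1.png",np.hstack([a,b])[:,:,::-1])
E
```

```text
clock: 5.27
position: [0.502, -0.0007, 0.1304]
ee_rot: [-0.205, 3.125, 0.028]
force: [1.1, 0.0, -3.1]
width: 0.258
clock 5.2667 pos [ 0.502  -0.0007  0.1304] yaw 7.5 units [-0.027  0.016  0.235] turn 0.059 F [ 1.1  0.  -3.1] T [-0.06 -0.06  0.  ] w 0.258 tilt [ 0.009  0.018 -1.   ]
```

View pics/e1.png

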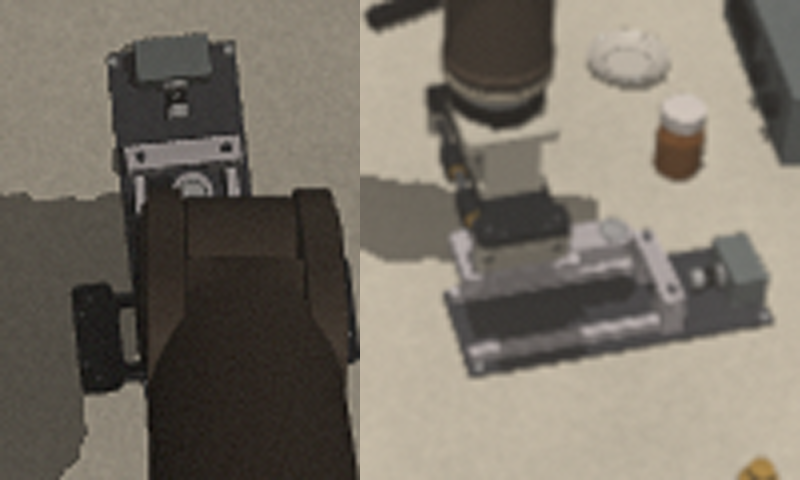

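Top crop: the dish and nose tip show at (193,187), just short of the bridge bar. The side crop shows the carrier held above the channel. I'll check the dish against the centre line.

Run:
```python
from h import *
u=(200+193.5/4-.5,110+187.5/4-.5)
a=np.radians(7.15);O=np.array([.639,.0174])
for z in(.105,.1095,.114):
    X=ray("top",u,z)[0][:2]-O;print(z,"stage xy of dish",X[0]*np.cos(a)+X[1]*np.sin(a),-X[0]*np.sin(a)+X[1]*np.cos(a))
X=observe()["position"][:2]-O;print("tcp",X[0]*np.cos(a)+X[1]*np.sin(a),-X[0]*np.sin(a)+X[1]*np.cos(a))
```

```text
0.105 stage xy of dish -0.02680410167966867 -0.001969044857246128
0.1095 stage xy of dish -0.027565549725658313 -0.0018233939791882387
0.114 stage xy of dish -0.028326997771648182 -0.0016777431011303205
tcp -0.14212897241800757 0.0001079894163874863
```

```bash
python3 -m jog '[10,0.08,0.03,0.5,0,10,0.05,0,0.5,0,10,0,0,0.2,0]'; python3 to.py .5010 .001 .08 7.15
python3 - <<'E'
from h import *
t=get_image("top");s=get_image("side")
a=cv2.resize(t[130:190,215:290],None,fx=6,fy=6,interpolation=cv2.INTER_CUBIC);b=cv2.resize(s[145:220,240:322],None,fx=6,fy=6,interpolation=cv2.INTER_CUBIC)
c=np.zeros((450,942,3),np.uint8);c[:360,:450]=a;c[:,450:]=b
cv2.imwrite("pics/e2.png",c[:,:800,::-1])
E
```

```text
clock: 5.62
position: [0.4913, 0.0016, 0.0764]
ee_rot: [-0.199, 3.134, 0.028]
force: [-0.8, 0.9, -3.7]
width: 0.257
clock 5.6167 pos [0.4913 0.0016 0.0764] yaw 7.28 units [-0.239 -0.043 -0.09 ] turn 0.021 F [-0.8  0.9 -3.7] T [-0.06  0.18  0.04] w 0.257 tilt [ 0.     0.018 -1.   ]
```

View pics/e2.png

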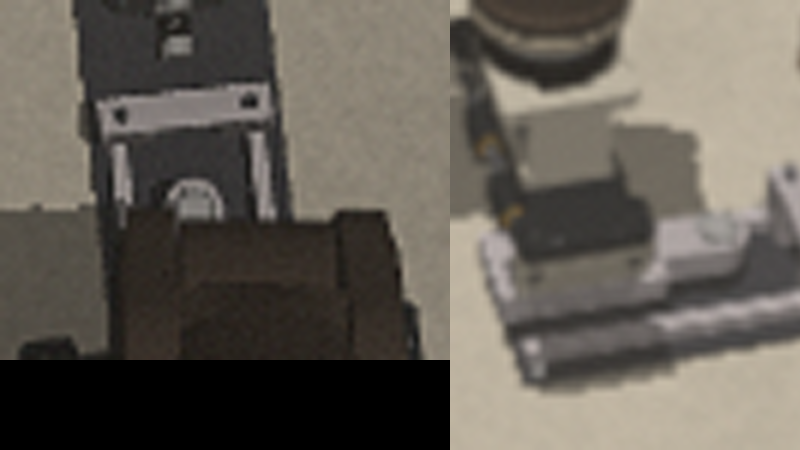

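Dish at crop (195,202) in the top view and (718,232) in the side view. It sits between the rails (inner edges about 131 and 255). Triangulating.

Run:
```python
from h import *
a=np.radians(7.15);O=np.array([.639,.0174])
st=lambda X:(np.round([(X[0]-O[0])*np.cos(a)+(X[1]-O[1])*np.sin(a),-(X[0]-O[0])*np.sin(a)+(X[1]-O[1])*np.cos(a)],4))
u=(247.08,163.25);v=(284.6,183.25)
for z in(.05,.0555,.061,.066): print(z,st(ray("top",u,z)[0]),st(ray("side",v,z)[0]))
print("tcp",st(observe()["position"]))
```

```text
0.05 [-0.0387  0.0011] [-0.0412  0.0029]
0.0555 [-0.0396  0.0013] [-0.0432 -0.0023]
0.061 [-0.0404  0.0014] [-0.0452 -0.0076]
0.066 [-0.0412  0.0016] [-0.047  -0.0124]
tcp [-0.1484  0.0027]
```

Height comes out at about 53 mm as expected. Dish to TCP is 108 mm and the lateral offset 1–2 mm, so it fits. Lowering into the channel.

```bash
python3 -m jog '[10,-0.2,-0.05,0.2,0,10,-0.1,0,0.25,0,10,0,0,0.1,0]'; python3 to.py .5021 .0003 .054 7.15
```

```text
clock: 5.97
position: [0.5048, 0.0019, 0.0557]
ee_rot: [-0.199, 3.133, 0.028]
force: [-1.3, -0.5, -1.2]
width: 0.257
clock 5.9667 pos [0.5048 0.0019 0.0557] yaw 7.26 units [ 0.072 -0.032  0.042] turn 0.018 F [-1.3 -0.5 -1.2] T [-0.    0.26  0.01] w 0.257 tilt [ 0.001  0.018 -1.   ]
```

```bash
python3 -m jog '[10,0,-0.03,0.1,0,10,-0.1,0,0.05,0]'; python3 to.py .5695 .0087 .054 7.15
python3 - <<'E'
from h import *
t=get_image("top");s=get_image("side")
a=cv2.resize(t[130:190,215:275],None,fx=6,fy=6,interpolation=cv2.INTER_CUBIC);b=cv2.resize(s[150:220,245:318],None,fx=6,fy=6,interpolation=cv2.INTER_CUBIC)
c=np.zeros((420,798,3),np.uint8);c[:360,:360]=a;c[:,360:]=b
cv2.imwrite("pics/e3.png",c[:,:,::-1])
E
```

```text
clock: 6.13
position: [0.5102, 0.0019, 0.0534]
ee_rot: [-0.199, 3.13, 0.03]
force: [-11.1, -3.0, 35.5]
width: 0.259
clock 6.1333 pos [0.5102 0.0019 0.0534] yaw 7.27 units [-1.492 -0.018 -0.004] turn 0.02 F [-11.1  -3.   35.5] T [-1.4   2.09 -0.2 ] w 0.259 tilt [ 0.004  0.019 -1.   ]
```

View pics/e3.png

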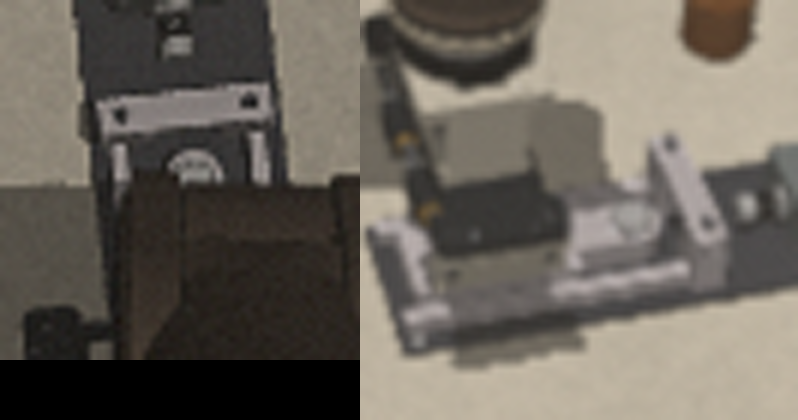

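The carrier is flat in the channel between both rails. The dish, at crop (195,170) in the top view, is centred short of the bridge. Down-force is 35 N, so I'll ease that and start sliding.

```bash
python3 -m jog '[10,-0.15,0,-0.04,0,10,-0.15,0,0,0,10,-0.15,0,0,0]'; python3 to.py .5695 .0087 .0545 7.15
```

```text
clock: 6.48
position: [0.53, 0.0041, 0.0573]
ee_rot: [-0.197, 3.126, 0.03]
force: [0.5, -0.0, -3.9]
width: 0.257
clock 6.4833 pos [0.53   0.0041 0.0573] yaw 7.21 units [-0.994 -0.011  0.081] turn 0.011 F [ 0.5 -0.  -3.9] T [0.01 0.16 0.01] w 0.257 tilt [ 0.008  0.019 -1.   ]
```

```bash
python3 -m jog '[10,-0.15,0,0.06,0,10,-0.15,0,0.03,0,10,-0.15,0,0.03,0]'; python3 to.py .5695 .0087 .0545 7.15
```

```text
clock: 6.73
position: [0.5498, 0.0065, 0.0535]
ee_rot: [-0.197, 3.126, 0.029]
force: [-11.6, -1.7, 41.8]
width: 0.258
clock 6.7333 pos [0.5498 0.0065 0.0535] yaw 7.2 units [-0.496 -0.006 -0.021] turn 0.009 F [-11.6  -1.7  41.8] T [-1.41  2.84 -0.16] w 0.258 tilt [ 0.008  0.019 -1.   ]
```

```bash
python3 -m jog '[10,-0.12,0,-0.02,0,10,-0.1,0,0.01,0]'; python3 to.py .5695 .0087 .0545 7.15
```

```text
clock: 6.9
position: [0.5603, 0.0076, 0.0541]
ee_rot: [-0.197, 3.126, 0.029]
force: [0.1, -0.6, -4.3]
width: 0.26
clock 6.9 pos [0.5603 0.0076 0.0541] yaw 7.19 units [-0.232 -0.002 -0.006] turn 0.007 F [ 0.1 -0.6 -4.3] T [0.01 0.12 0.06] w 0.26 tilt [ 0.008  0.019 -1.   ]
```

```bash
python3 -m jog '[10,-0.12,0,0.03,0,10,-0.05,0,0.02,0]'; python3 to.py .5695 .0087 .0545 7.15
```

```text
clock: 7.07
position: [0.5659, 0.0082, 0.0536]
ee_rot: [-0.197, 3.13, 0.029]
force: [-14.8, -1.0, 31.3]
width: 0.258
clock 7.0667 pos [0.5659 0.0082 0.0536] yaw 7.21 units [-0.091  0.002 -0.023] turn 0.009 F [-14.8  -1.   31.3] T [-0.84  2.76  0.04] w 0.258 tilt [ 0.004  0.019 -1.   ]
```

```bash
python3 -m jog '[10,-0.1,0,-0.015,0]'; python3 to.py .5695 .0087 .0545 7.15;  python3 -m jog '[10,-0.05,0,0.0,0]'; python3 to.py .5695 .0087 .0545 7.15
```

```text
clock: 7.15
position: [0.5683, 0.0084, 0.0541]
ee_rot: [-0.197, 3.134, 0.029]
force: [-6.4, -1.0, -1.9]
width: 0.255
clock 7.15 pos [0.5683 0.0084 0.0541] yaw 7.21 units [-0.031  0.003 -0.009] turn 0.01 F [-6.4 -1.  -1.9] T [-0.14  1.18  0.06] w 0.255 tilt [ 0.     0.019 -1.   ]
clock: 7.23
position: [0.5692, 0.0086, 0.0539]
ee_rot: [0.197, -3.133, -0.029]
force: [-11.3, -0.9, 10.5]
width: 0.261
clock 7.2333 pos [0.5692 0.0086 0.0539] yaw 7.21 units [-0.008  0.002 -0.015] turn 0.01 F [-11.3  -0.9  10.5] T [-0.27  1.11  0.06] w 0.261 tilt [-0.003  0.018 -1.   ]
```

```bash
for i in 1; do python3 -m jog '[10,-0.05,0,-0.005,0]'; python3 to.py .5695 .0087 .0545 7.15;  python3 -m jog '[10,-0.05,0,-0.005,0]'; python3 to.py .5695 .0087 .0545 7.15; done
```

```text
clock: 7.32
position: [0.5698, 0.0086, 0.054]
ee_rot: [0.197, -3.13, -0.029]
force: [-10.9, -0.7, 12.0]
width: 0.258
clock 7.3167 pos [0.5698 0.0086 0.054 ] yaw 7.2 units [ 0.006  0.004 -0.013] turn 0.008 F [-10.9  -0.7  12. ] T [-0.31  1.18 -0.02] w 0.258 tilt [-0.006  0.018 -1.   ]
clock: 7.4
position: [0.5704, 0.0086, 0.0541]
ee_rot: [0.196, -3.127, -0.029]
force: [-10.8, -1.6, 10.8]
width: 0.26
clock 7.4 pos [0.5704 0.0086 0.0541] yaw 7.19 units [ 0.022  0.005 -0.01 ] turn 0.007 F [-10.8  -1.6  10.8] T [-0.19  1.    0.05] w 0.26 tilt [-0.009  0.018 -1.   ]
```

```bash
python3 -m jog '[10,-0.1,0,-0.01,0]'; python3 to.py .5695 .0087 .0545 7.15;  python3 -m jog '[10,-0.1,0,-0.005,0]'; python3 to.py .5695 .0087 .0545 7.15
python3 - <<'E'
from h import *
t=get_image("top");s=get_image("side")
a=cv2.resize(t[120:180,215:275],None,fx=6,fy=6,interpolation=cv2.INTER_CUBIC);b=cv2.resize(s[155:215,265:338],None,fx=6,fy=6,interpolation=cv2.INTER_CUBIC)
cv2.imwrite("pics/p1.png",np.hstack([a,b])[:,:,::-1])
E
```

```text
clock: 7.48
position: [0.5727, 0.0088, 0.0544]
ee_rot: [0.196, -3.123, -0.029]
force: [-11.3, -1.3, 10.2]
width: 0.263
clock 7.4833 pos [0.5727 0.0088 0.0544] yaw 7.18 units [ 0.079  0.007 -0.002] turn 0.004 F [-11.3  -1.3  10.2] T [-0.09  1.09  0.06] w 0.263 tilt [-0.013  0.018 -1.   ]
clock: 7.57
position: [0.5733, 0.0088, 0.0541]
ee_rot: [0.195, -3.116, -0.028]
force: [-20.3, -2.6, 17.1]
width: 0.259
clock 7.5667 pos [0.5733 0.0088 0.0541] yaw 7.17 units [ 0.096  0.011 -0.008] turn 0.003 F [-20.3  -2.6  17.1] T [-0.36  3.18  0.17] w 0.259 tilt [-0.02   0.017 -1.   ]
```

View pics/p1.png

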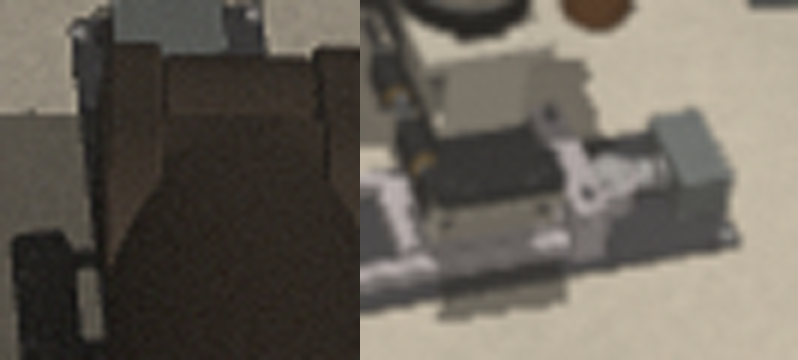

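The nose is through the bridge and touching the plunger (side view, dish about (620,175), plunger about (655,175)). Now I'll compare the dish with its home position and see the settled force.

```bash
python3 to.py .5695 .0087 .0545 7.15
python3 - <<'E'
from h import *
a=np.radians(7.15);O=np.array([.639,.0174])
w=lambda x,y,z:[O[0]+x*np.cos(a)-y*np.sin(a),O[1]+x*np.sin(a)+y*np.cos(a),z]
for x in(.031,.034,.037): print(x,((px("side",w(x,0,.033))[0]-[265,155]+.5)*6+[360,0]).round(1))
print("plunger face home",((px("side",w(.055,0,.022))[0]-[265,155]+.5)*6+[360,0]).round(1),"bar corner check",((px("side",w(0,-.046,.05))[0]-[265,155]+.5)*6+[360,0]).round(1),((px("side",w(.02,.046,.05))[0]-[265,155]+.5)*6+[360,0]).round(1))
b=cv2.resize(get_image("side")[165:205,295:330],None,fx=14,fy=14,interpolation=cv2.INTER_CUBIC);cv2.imwrite("pics/p2.png",b[:,:,::-1])
for x in(.034,.037): print("p2 dish",((px("side",w(x,0,.033))[0]-[295,165]+.5)*14).round(1))
print("p2 bar corners",[((px("side",w(x,y,.05))[0]-[295,165]+.5)*14).round(0) for x,y in((0,-.046),(.02,-.046),(.02,.046))])
E
```

```text
clock 7.6667 pos [0.5734 0.0088 0.054 ] yaw 7.18 units [ 0.096  0.01  -0.009] turn 0.005 F [-15.6  -2.1  13.5] T [-0.37  2.3   0.2 ] w 0.255 tilt [-0.02   0.017 -1.   ]
0.031 [596.3 177. ]
0.034 [601.1 176.2]
0.037 [605.9 175.4]
plunger face home [632.4 183.6] bar corner check [574.  219.5] [557.1 107.4]
p2 dish [142.6 271.1]
p2 dish [153.8 269.2]
p2 bar corners [array([ 79., 372.]), array([156., 359.]), array([ 40., 111.])]
```

View pics/p2.png

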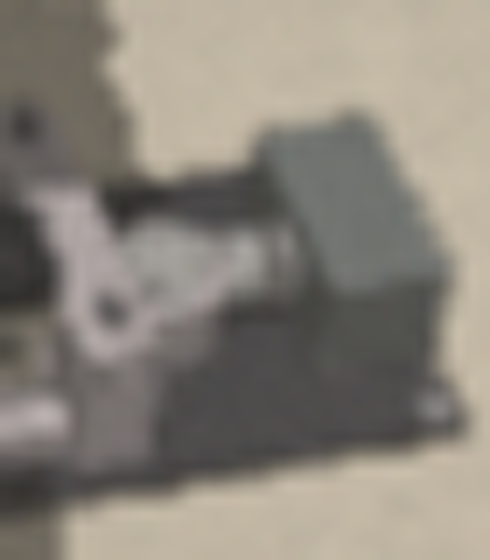

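Within the 2–3 mm calibration error, the dish is at or just past its predicted home, so not short. The force went from a plateau of 11 N (spring plus friction) to 20 N, then settled at 15.6 N, which fits stop contact. One slightly firmer press, then let it settle.

```bash
python3 -m jog '[10,-0.13,0,-0.01,0]' 60; python3 to.py .5695 .0087 .0545 7.15
python3 - <<'E'
from h import *
for i in range(8):
    get_image("side");o=observe();print(o["position"].round(4),o["force"].round(1),o["ft_torque"].round(2))
E
```

```text
clock: 7.8
position: [0.5736, 0.0088, 0.0539]
ee_rot: [0.195, -3.107, -0.028]
force: [-25.8, -2.2, 25.0]
width: 0.258
clock 7.8 pos [0.5736 0.0088 0.0539] yaw 7.18 units [ 0.103  0.011 -0.012] turn 0.005 F [-25.8  -2.2  25. ] T [-0.58  4.35  0.28] w 0.258 tilt [-0.029  0.016 -0.999]
[0.5737 0.0088 0.0539] [-21.8  -1.3  20.1] [-0.63  3.61  0.26]
[0.5737 0.0088 0.0539] [-21.5  -1.8  20.9] [-0.61  3.58  0.24]
[0.5737 0.0088 0.0539] [-20.7  -1.7  20.7] [-0.62  3.56  0.24]
[0.5737 0.0088 0.0539] [-20.3  -1.5  19.5] [-0.63  3.52  0.22]
[0.5737 0.0088 0.0538] [-20.7  -1.5  19.9] [-0.65  3.51  0.23]
[0.5737 0.0088 0.0539] [-19.8  -1.7  19.8] [-0.64  3.54  0.22]
[0.5737 0.0088 0.0539] [-20.4  -0.8  19.5] [-0.62  3.54  0.23]
[0.5737 0.0088 0.0539] [-21.1  -2.5  19.9] [-0.64  3.5   0.23]
```

Another 0.3 mm raised the force by 5 N, so the shoulders are on the stops. It holds steady at 20.5 N, which is 8 N spring, about 2 N friction and about 10 N bearing. The tool has pitched 1.7° though, so I'll check that the carrier is still flat.

Run:
```python
from h import *
ims=np.mean([get_image("side").astype(float) for _ in range(6)],0).astype(np.uint8)
cv2.imwrite("pics/q.png",cv2.resize(ims[160:212,243:323],None,fx=10,fy=10,interpolation=cv2.INTER_CUBIC)[:,:,::-1])
a=np.radians(7.15);O=np.array([.639,.0174])
w=lambda x,y,z:[O[0]+x*np.cos(a)-y*np.sin(a),O[1]+x*np.sin(a)+y*np.cos(a),z]
f=lambda *X:((px("side",w(*X))[0]-[243,160]+.5)*10).round(0)
print("tail top corners L,R if flat",f(-.1,.028,.028),f(-.1,-.028,.028),"if 4mm up",f(-.1,.028,.032),f(-.1,-.028,.032));print("rail near ends top",f(-.172,.034,.022),f(-.172,-.034,.022))
```

```text
tail top corners L,R if flat [238. 259.] [280. 370.] if 4mm up [239. 251.] [281. 363.]
rail near ends top [ 38. 292.] [ 82. 429.]
```

View pics/q.png

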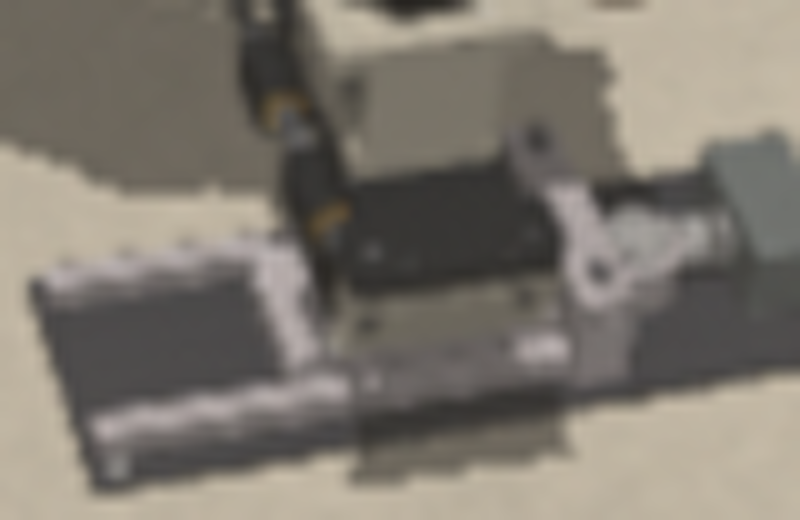

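The tail edge runs from about (255,250) to (293,362). Allowing for the view's (+8,−8) pixel offset at the rail ends, a flat carrier should show (247,251) to (290,362). It also shows no gap under the tail, and the TCP height hasn't risen. So the carrier is flat and the load is steady; handing in.

```bash
python3 to.py .5695 .0087 .0545 7.15; python3 -c "
from cell import *
print(sign_off())"
```

```text
clock 8.5 pos [0.5737 0.0088 0.0539] yaw 7.19 units [ 0.105  0.011 -0.012] turn 0.007 F [-20.7  -1.9  19.6] T [-0.59  3.5   0.21] w 0.257 tilt [-0.029  0.016 -0.999]
the job is handed in; nothing more can be done
None
```

The carrier is in the stage channel, pushed under the bridge with its shoulders against the legs. I handed the job in at 8.5 s with the arm still gripping and pressing. The blank, the red and pink look-alikes and the other bench items were never approached.

**Last checks**
- **Push force:** steady at about 20.5 N. That is about 8 N of spring, about 2 N of friction (my guess) and so roughly 10 N on the stops.
- **Stop contact:** the last 0.3 mm of travel added about 5 N, so the shoulders are on hard stops.
- **Squareness:** tool yaw is 7.19°, against 7.15° measured for the stage.
- **Flatness:** in the side view the tail edge matches a flat carrier to about 2 mm.

**What disagreed or is less certain**
- **Tool pitch:** the tool pitched about 1.7° while pressing. I think the post turned slightly in the pads, because the TCP height did not rise and the tail looked flat.
- **Down-force:** the carrier is also pressed onto the bed with about 20 N. It reached 42 N at the wrist for a moment while sliding, passed through the carrier rather than the gripper body.
- **Position:** the dish appeared about 3 mm and the TCP about 4 mm beyond their computed home positions. I put this down to calibration and grip offset, and relied on the force instead.

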